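# Close and latch the lift-off lid of the tool case

### The arm

A 6-joint arm with a two-finger parallel gripper is mounted at the origin on a cart in front of the work surface, level with it; the furniture and walls round the work are solid. World frame = base frame: x ahead of the robot, y to its left, z up, the work surface at z = 0. Lengths are in m, angles in rad, forces in N, time in s.
With the tool pointing down it reaches from about 0.25 to 0.725 m from the base axis. Payload 4 kg.
Tool frame: the origin (TCP) lies on the centre line of the jaws, within the pads' length; the fingertips stand ahead of it and the grasp point (between the pads) lies 3 mm ahead of it (bot.tcp_to_tips is the z of the fingertips in the tool frame, in m); z points along the fingers, y is the line along which they close (so a half turn about z gives the same grasp; the last joint's range is limited). The gripper opens to 85 mm and grips with 20 to 120 N. Pads are 22 mm wide; open, the fingers measure 114 mm over their backs; the gripper's body (76 mm by 85 mm) begins 54 mm behind the grasp point. The pads swing forward as they close: fully open they stand 13 mm farther back than shut.
Start: joints at [1.207, 0.241, 0.005, 1.335, 0, 1.571], TCP at [0.178, 0.467, 0.253] pointing down, gripper open.
Joint ranges: [-2.72, 2.72], [-1.05, 1.87], [-1.09, 1.28], [-1.99, 2.15], [-1.42, 1.44], [-3.14, 3.14]. Speed limits (rad/s): [2.79, 2.79, 3.14, 3.14, 3.14, 3.14].

### API

Orientations are given as a unit quaternion [x, y, z, w].
In Python, from workcell import telemetry, camera, camera_params, ticket, boxes_of, cut_out, spot_point, bot gives the robot as it stands.
- The arm moves only by the shell command python3 -m creep 'ROWS'. ROWS is text: rows parted by semicolons, each of 5 numbers parted by spaces: the opening, from 0 (shut) to 1 (fully open), then the shift along the tool's x, y, z in units of 150 mm (1.0 is 150 mm), then the turn about the tool's z in units of 180 degrees (1.0 is 180 degrees). In form: claw x y z turn; .... A call has 1 to 12 rows; each row is the pose to reach, as a shift and turn from the pose commanded when the call began, along the tool's axes at that moment, turning the shorter way round; what a row does not reach only later rows make up. A row lasts 1/8 s, in which the tool goes at most 62.5 mm and 10.7 degrees, less where a joint would pass 70% of its speed; a pose out of reach is approached as far as the arm can. A call with a number of a shift or a turn outside -1 to 1 is refused whole. A call with a gripper value outside its range is refused whole. The fingers move at their own pace and stop on an object; the grip force is fixed at half the most. Time passes only in rows, so rows that repeat a pose let the fingers close. It gives the time, the measured TCP pose, the force, the opening and the grip force at its end, in the units of the state.
- telemetry.get_obs(): the state, without advancing time (a new reading comes with each control period).
- camera(name): name is "side" or "top" or "wrist"; returns the picture (384x512x3 uint8, red, green, blue); there is no depth.
- camera_params(name): a dict with "camera_matrix" (3x3 intrinsics, pixels), "eye" and "attitude" of the camera in the world. Camera axes: x right, y down, z forward; pixel columns grow to the right and rows downward; lengths in m; the calibration is good to about 2 mm. A picture is of the moment at which its call begins: read the wrist's pose just before it. camera_params takes no time and is no camera call; for the wrist camera it gives the pose at the moment of the call.
- ticket.job_done(): hands the job in; it is judged then, once.
Trained networks look in the newest picture that a camera, given by its name, has taken for a name from the list of things; names that differ only in an ending like _2 or _b are one class to them, and where a whole thing is asked for, a point or a joint stands for the part that bears it (a point fixed in the world has none). Each returns a list of dicts, best first, with "conf" (0 to 1); they miss things now and then, are a little off and sometimes report something else, mostly with a low value. They report only what shows in the picture. A call takes as long as a camera call.
- boxes_of(thing, camera): "at" ([x, y, z] in m, in world coordinates, good to about 4 mm: the middle of the surface that is visible of it).
- cut_out(thing, camera): "pixels" (384x512 bool, what is visible of it).
- spot_point(thing, camera): "at" ([x, y, z] in m, in world coordinates, good to about 4 mm: a listed point, or the origin of a listed thing).
The state is a dict: "clock": time; "joint_pos": joint angles; "joint_vel": joint speeds; "tau": joint torques, N m; "eef_pos": TCP position; "tool_rot": TCP orientation; "ft_force": force on the tool from outside, world axes, zero at the start; "ft_torque": the same for the moment, N m; "grip_width": finger opening in m; "grasp_force": force on a finger pad.
Only numpy, scipy, OpenCV 4.12 (cv2) and the standard library are available. Lean on these libraries where they do the work, as an engineer would, in place of code of your own. Each camera call takes 0.05 s, during which the arm holds its last target. There are 200 camera calls.

### The job

Close the small plywood case: hook the loose lid's rear tongue under the lip at the back of the case, swing the lid's front down until it lies flat in the case, then flip the latch's wire loop over the hook on the lid, and press the latch lever down past centre until it lies flat and the latch is tight. Do not push the other things lying about.

Things in the scene. Friction and masses are not known exactly. Their poses are not given: they have to be found in the camera images.
- case: Plywood case fixed to the table, 225 x 124 mm, a hex key inside. Origin on the table under it; +x to its back, +y to its left. Recess for the lid: x -35 to +103, y -54 to +54 mm. Side and front walls (front: x -45 to -35) rise to z 50 mm, the front one notched to z 43 for y -23 to +23. Before it a deck (x -110 to -45, top z 24 mm) carries the latch.
- case_seat (a point): On the case: where the lid's origin lies when latched (case x +32, y 0, z 40 mm, lid axes parallel to the case's); unlatched the lid may lie up to 4 mm further back. The ledges that carry the lid run all round the recess at z = 40 mm.
- case_lip (a point): Middle of the lower front edge of the steel lip at the case's back (case x 91, y 0, z 53 mm). The lip overhangs the recess from x 91 to the back wall at x 103 mm, over the whole width, underside z 53, top z 59 mm: a gap of 13 mm over the ledge. The front wall is too high to slide the lid in level; tilt it front up some 5 to 12 degrees.
- lid: Loose plywood lid, 0.21 to 0.42 kg, starts flat on the table, handle up. Origin: centre of its underside; +x to its rear edge. Panel x -67 to +53, y -50 to +50 mm, 8 mm thick; rear tongue x +53 to +67 mm, y -48 to +48, z 0 to 5 mm.
- lid_handle (a point): Centre of the top of the lid's wooden handle block, at lid x +26, y 0, z 38 mm. The block measures 16 mm (lid x) by 50 mm (lid y), from z 8 to 38 mm.
- keeper_seat (a point): On the lid: where the crossbar's centre lies when hooked (lid x -51, y 0, z 15.5 mm). The steel keeper, y -10 to +10: foot x -58 to -36, top z 12; upright plate x -58 to -54, to z 25.5; an overhang on it to x -48 (underside z 22): a hook open to the rear (+x). The bar must come down behind the overhang, then be drawn forward under it.
- latch_pivot (a point): On the case: the lever's hinge axis (case x -82, y 0, z 45 mm), parallel to the case's y.
- lever (a joint): Latch lever hinge, rad. 0: closed, flat, pointing to case -x (stop); grows as it is raised, 1.57 straight up, stop at 2.0 (leaning over the case). Starts at 1.6 to 1.8 and stays where left (friction 0.03 N m). Pressing it down draws the hooked bail to the front; a few N at the tip suffice; it passes centre at about 0.27, then holds itself at 0.
- lever_tip (a point): Centre of the rolled tip of the lever, a bar 9 mm thick and 16 mm wide, 71 mm from the hinge axis; the lever's shank is 4 mm thick, 16 mm wide. At lever 0 the tip lies at case x -153, z 50.5 mm; it starts about 115 mm above the table.
- bail_hinge (a point): On the lever, 24 mm from the hinge axis: where the bail (wire loop) swings, axis parallel to the case's y. At lever 0 it lies at case x -104, z 35 mm; it turns with the lever.
- bail_eye (a joint): Swing of the bail about bail_hinge relative to the lever, rad. 0 when latched. The bail's elevation above the case's +x direction is 0.24 - lever + bail_eye. It starts thrown back past upright against its stop at 3.5 (elevation about 2 rad) and falls freely to the side it leans to (almost no friction). It swings past the lever, which goes through the loop.
- bail: The latch's steel wire loop. Origin on bail_hinge; own +x points along it to the crossbar, y as the case's y. Legs at y -17 and +17 mm, 4.4 mm thick; crossbar 6 mm thick, 84 mm from the hinge. Spring-loaded in its length: stretches up to 8 mm, 3.5 N per mm.
- bail_bar (a point): Middle of the bail's crossbar.
- bail_knob (a point): Centre of the finger knob at the bail's end, a cylinder of 14 mm diameter, 14 mm long along y, 26 mm beyond the crossbar and 6 mm to the bail's own +z. Pinched along y it can pivot between the pads. Hooked, it lies over the lid between keeper and handle.
- sanding_block: Bystander: cork sanding block 59 x 104 x 31 mm, origin under its centre.
- stop_block: Bystander: hardwood block 45 x 85 x 38 mm, origin under its centre.
- tape: Bystander: roll of black tape 53 mm across, 19 mm high, origin under its centre.
- offcut: Bystander: wooden offcut 30 x 92 x 12 mm, origin under its centre.

How it is judged:
On the way, in this order (a step that is already met when the one before it is completed fails the run):
1. the lid lies flat in the case, its tongue under the lip (x of lid in the frame of case between 0.0285 and 0.0395 m and z of lid in the frame of case between 0.037 and 0.0435 m and angle between the z axis of lid and the z axis of case, either way round below 0.05 rad), for 0.2 s.
2. the bail's crossbar is down behind the keeper, below its overhang, the lever still up (x of bail_bar in the frame of lid between -0.054 and -0.025 m and z of bail_bar in the frame of lid below 0.0205 m and value of joint lever above 0.5 rad), for 0.2 s.
At the end, for the whole second after the job is handed in: The lid lies flat in the case (within 3.5 mm of the seat height, 0.05 rad of level, its tongue under the lip) and at rest, the bail's crossbar is within 10 mm of the keeper seat and under its overhang, pulling on the lid with more than 4 N, and the lever is past centre, within 0.12 rad of flat (all of step 1 and distance between bail_bar and keeper_seat below 0.01 m and z of bail_bar in the frame of lid below 0.0205 m and value of joint lever below 0.12 rad and contact force between bail and lid above 4 N and linear speed of lid below 0.02 m/s); the robot touches nothing.
It fails at once if a bystander is pushed more than 30 mm (distance of any of sanding_block, stop_block, tape, offcut from where it was at the start of the episode above 0.03 m).
It also fails if it takes over 56 s, if anything falls off the work surface, if the arm or the gripper's body presses on something with over 40 N, if the wrist force passes 120 N, or if a joint passes its speed limit or range.

## Working session

There is one attempt and no reset: what is moved stays moved. The work goes in short steps, Python scripts to look and compute and a shell command to move; the robot and the scene stay as the last step left them, time stands still between calls to the robot, and variables do not carry over. Pictures are saved under pics/ and viewed, at most 12 in all, crops included, and the job is handed in when it is done.

```bash
ls; mkdir -p pics; cat > h.py <<'E'
import numpy as np, cv2
from scipy.spatial.transform import Rotation as R
from workcell import telemetry, camera, camera_params, ticket, boxes_of, cut_out, spot_point, bot
def save(cam,name,crop=None):
    im=camera(cam)
    if crop: a,b,c,d=crop; im=im[b:d,a:c]
    k=min(800/im.shape[1],600/im.shape[0]); im=cv2.resize(im,None,fx=k,fy=k,interpolation=cv2.INTER_CUBIC)
    cv2.imwrite('pics/'+name,im[...,::-1])
def sp(t,cam,n=1):
    for d in spot_point(t,cam)[:n]: print(t,cam,np.round(d['at'],4),round(d['conf'],2))
def st():
    o=telemetry.get_obs(); r=R.from_quat(o['tool_rot'])
    print('t',round(o['clock'],2),'tcp',np.round(o['eef_pos'],4),'x',np.round(r.apply([1,0,0]),3),'y',np.round(r.apply([0,1,0]),3),'F',np.round(o['ft_force'],1),'w',round(o['grip_width'],4),'g',o['grasp_force'])
E
cat > a.py <<'E'
from h import *
st(); print(bot.tcp_to_tips, camera_params('wrist')['eye'])
a=camera('top'); b=camera('side'); cv2.imwrite('pics/a.png',cv2.resize(np.vstack([a,b])[...,::-1],(400*1,600)))
for c in ('top','side'):
    for t in ['case','case_seat','case_lip','lid','lid_handle','keeper_seat','latch_pivot','lever_tip','bail_hinge','bail_bar','bail_knob','sanding_block','stop_block','tape','offcut']: sp(t,c)
cv2.imwrite('pics/top.png',cv2.resize(a,(800,600))[...,::-1]); cv2.imwrite('pics/side.png',cv2.resize(b,(800,600))[...,::-1])
E
python3 a.py
```

```text
pics
t 0.0 tcp [0.1777 0.4667 0.2524] x [-0.935  0.356 -0.   ] y [ 0.356  0.935 -0.002] F [-0.2 -0.3 -1. ] w 0.0855 g 0.0
0.022 [0.11193897 0.49251071 0.37364035]
case top [ 0.5564 -0.3382  0.0009] 0.69
case_seat top [ 0.5951 -0.3421  0.0395] 0.76
case_lip top [ 0.647  -0.3559  0.049 ] 0.89
lid_handle top [ 0.6042 -0.0869  0.0392] 0.67
keeper_seat top [ 0.5986 -0.0895  0.0381] 0.75
latch_pivot top [ 0.4777 -0.3247  0.0445] 0.86
lever_tip top [ 0.5008 -0.3291  0.1149] 0.63
bail_hinge top [ 0.4716 -0.3267  0.0713] 0.6
bail_bar top [ 0.4396 -0.3136  0.1458] 0.64
bail_knob top [ 0.4336 -0.3118  0.1706] 0.68
sanding_block top [ 0.784  -0.0905 -0.0019] 0.69
stop_block top [ 7.495e-01 -2.293e-01 -2.000e-04] 0.61
tape top [ 0.3709 -0.2042  0.0005] 0.64
offcut top [ 0.3684 -0.0171  0.0025] 0.61
case side [ 0.56   -0.339   0.0009] 0.64
case_seat side [ 0.3682 -0.2028  0.0012] 0.7
case_lip side [ 0.6494 -0.3548  0.0548] 0.79
lid side [ 0.5727 -0.0856 -0.0008] 0.93
lid_handle side [ 0.5929 -0.0862  0.0366] 0.72
keeper_seat side [ 0.5199 -0.0844  0.0189] 0.62
latch_pivot side [ 0.4825 -0.3262  0.0484] 0.61
lever_tip side [ 0.4966 -0.3302  0.1153] 0.6
bail_hinge side [ 0.4722 -0.3235  0.0675] 0.54
bail_bar side [ 0.4432 -0.3182  0.1417] 0.78
bail_knob side [ 0.4228 -0.3141  0.1687] 0.81
sanding_block side [ 0.782  -0.0856 -0.0026] 0.88
stop_block side [ 7.50e-01 -2.25e-01  5.00e-04] 0.91
tape side [ 0.3688 -0.2063  0.0018] 0.95
offcut side [ 0.3713 -0.0176 -0.0004] 0.61
```

View pics/top.png

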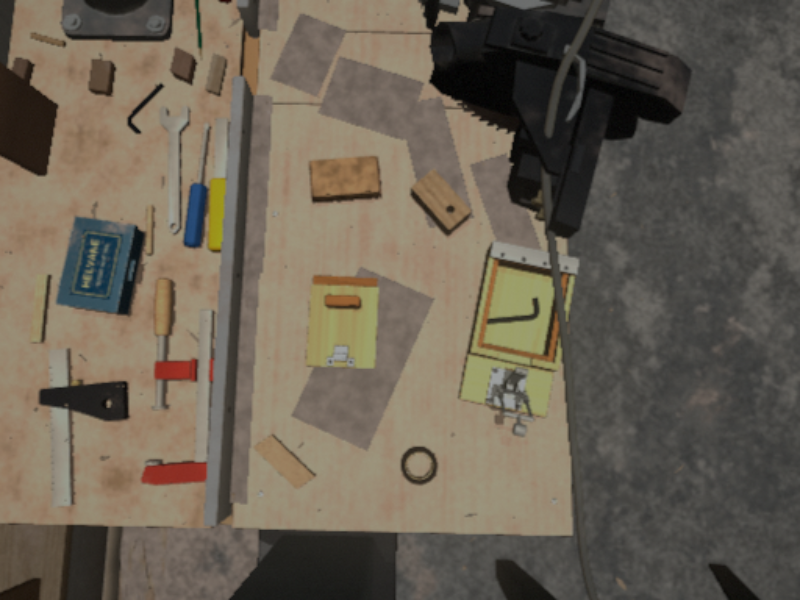

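View pics/side.png

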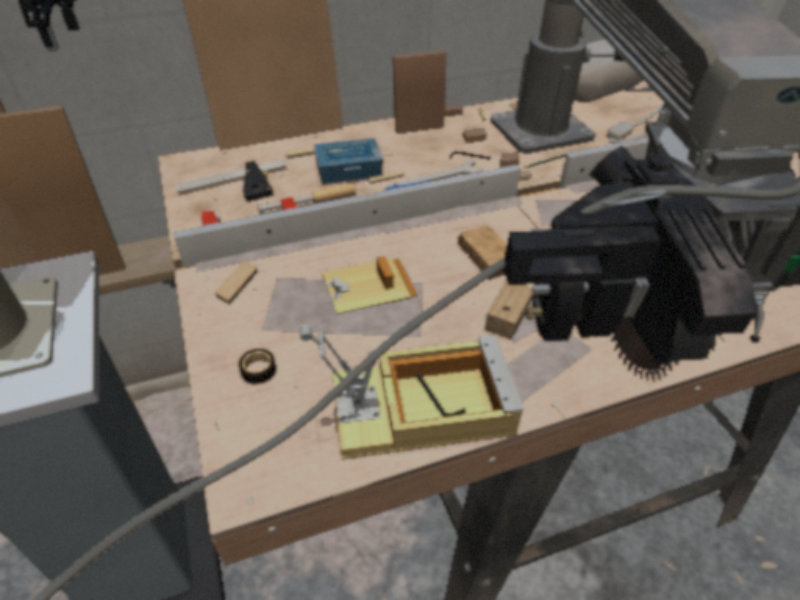

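```bash
python3 -m creep '1 -0.4 -0.25 0 -0.06; 1 -0.8 -0.5 0 -0.117; 1 -1 -0.59 0 -0.117; 1 -1 -0.59 0 -0.117'; python3 -m creep '1 -0.3 -0.36 0.05 0; 1 -0.6 -0.72 0.1 0; 1 -0.74 -0.93 0.1 0; 1 -0.74 -0.93 0.1 0'; python3 -m creep '1 -0.3 -0.36 0.05 0; 1 -0.6 -0.72 0.1 0; 1 -0.74 -0.93 0.1 0; 1 -0.74 -0.93 0.1 0'
```

```text
clock: 2.1
eef_pos: [0.2888, 0.3284, 0.2535]
tool_rot: [0.002, 1.0, -0.0, 0.0]
ft_force: [-0.2, 0.5, -0.0]
grip_width: 0.0855
grasp_force: 0.0
clock: 2.6
eef_pos: [0.3995, 0.1905, 0.2381]
tool_rot: [0.001, 1.0, -0.0, -0.0]
ft_force: [-0.2, 0.4, -0.1]
grip_width: 0.0853
grasp_force: 0.0
clock: 3.1
eef_pos: [0.5112, 0.0523, 0.2227]
tool_rot: [-0.0, 1.0, 0.0, 0.0]
ft_force: [-0.3, 0.6, -0.1]
grip_width: 0.0853
grasp_force: 0.0
```

```bash
cat > cable.py <<'E'
from h import *
P={c:camera_params(c) for c in('top','side')}
print(P['top']['attitude'],P['top']['eye'],P['side']['eye'])
def rot(a): a=np.array(a); return a if a.shape==(3,3) else R.from_quat(a).as_matrix()
K,Ks=[np.array(P[c]['camera_matrix']) for c in('top','side')]
for u,v in [(548,150),(556,260),(562,330),(570,430)]:
    d=rot(P['top']['attitude'])@np.linalg.inv(K)@[u*.64,v*.64,1]
    for z in (0,.2,.4,.6,.8):
        X=P['top']['eye']+d*(z-P['top']['eye'][2])/d[2]
        p=Ks@(rot(P['side']['attitude']).T@(X-P['side']['eye'])); print((u,v),z,np.round(X,2),np.round(p[:2]/p[2]/.64))
E
python3 cable.py
```

```text
[ 0.7129623  -0.6973397   0.05197519 -0.05196807] [ 0.45913028 -0.16795772  0.92646272] [ 0.36649164 -0.76444379  0.64455367]
(548, 150) 0 [ 0.84 -0.39  0.  ] [622. 382.]
(548, 150) 0.2 [ 0.76 -0.35  0.2 ] [585. 263.]
(548, 150) 0.4 [ 0.68 -0.3   0.4 ] [531.  91.]
(548, 150) 0.6 [ 0.59 -0.25  0.6 ] [ 445. -181.]
(548, 150) 0.8 [ 0.51 -0.2   0.8 ] [ 290. -677.]
(556, 260) 0 [ 0.67 -0.4   0.  ] [516. 422.]
(556, 260) 0.2 [ 0.62 -0.35  0.2 ] [485. 293.]
(556, 260) 0.4 [ 0.58 -0.3   0.4 ] [440. 108.]
(556, 260) 0.6 [ 0.53 -0.25  0.6 ] [ 369. -179.]
(556, 260) 0.8 [ 0.49 -0.2   0.8 ] [ 246. -687.]
(562, 330) 0 [ 0.56 -0.41  0.  ] [445. 450.]
(562, 330) 0.2 [ 0.54 -0.36  0.2 ] [418. 314.]
(562, 330) 0.4 [ 0.52 -0.31  0.4 ] [379. 121.]
(562, 330) 0.6 [ 0.5  -0.25  0.6 ] [ 320. -177.]
(562, 330) 0.8 [ 0.47 -0.2   0.8 ] [ 218. -693.]
(570, 430) 0 [ 0.42 -0.42  0.  ] [336. 493.]
(570, 430) 0.2 [ 0.43 -0.37  0.2 ] [316. 345.]
(570, 430) 0.4 [ 0.44 -0.31  0.4 ] [289. 138.]
(570, 430) 0.6 [ 0.45 -0.26  0.6 ] [ 248. -175.]
(570, 430) 0.8 [ 0.45 -0.2   0.8 ] [ 178. -702.]
```

```bash
python3 -m creep '1 -0.3 -0.36 0 0; 1 -0.6 -0.72 0 0; 1 -0.74 -0.93 0 0; 1 -0.74 -0.93 0 0;1 -0.74 -0.93 0 0'; cat > b.py <<'E'
from h import *
st(); save('wrist','w1.png')
for t in ['lid','lid_handle','keeper_seat']: sp(t,'wrist')
P=camera_params('wrist'); K=np.array(P['camera_matrix']); A=np.array(P['attitude']); A=A if A.shape==(3,3) else R.from_quat(A).as_matrix()
def ray(u,v,z):
    d=A@np.linalg.inv(K)@[u,v,1]; return P['eye']+d*(z-P['eye'][2])/d[2]
for t in ['lid','lid_handle']:
    for m in cut_out(t,'wrist')[:2]:
        c,s,a=r=cv2.minAreaRect(np.argwhere(m['pixels'])[:,::-1].astype(np.float32)); b=cv2.boxPoints(r)
        print(t,m['conf'],np.round(b),[np.round(ray(*p,.008),4)[:2] for p in b])
E
python3 b.py
```

```text
clock: 3.72
eef_pos: [0.6207, -0.0836, 0.2229]
tool_rot: [-0.003, 1.0, 0.001, -0.001]
ft_force: [-0.7, -0.3, 0.3]
grip_width: 0.0851
grasp_force: 0.0
t 3.73 tcp [ 0.6207 -0.0836  0.2229] x [-1.    -0.006  0.001] y [-0.006  1.     0.001] F [-0.7 -0.3  0.3] w 0.0851 g 0.0
lid wrist [ 5.657e-01 -8.680e-02  5.000e-04] 0.95
lid_handle wrist [ 0.5968 -0.0907  0.0388] 0.78
keeper_seat wrist [ 0.5155 -0.0896  0.0135] 0.97
lid 0.59 [[188. 191.]
 [192.  53.]
 [299.  56.]
 [295. 195.]] [array([ 0.6371, -0.1474]), array([ 0.5027, -0.1375]), array([ 0.5049, -0.0369]), array([ 0.6398, -0.0348])]
lid_handle 0.88 [[188. 191.]
 [192.  52.]
 [298.  55.]
 [295. 193.]] [array([ 0.6363, -0.1467]), array([ 0.5025, -0.1375]), array([ 0.5042, -0.0379]), array([ 0.6385, -0.0352])]
```

View pics/w1.png

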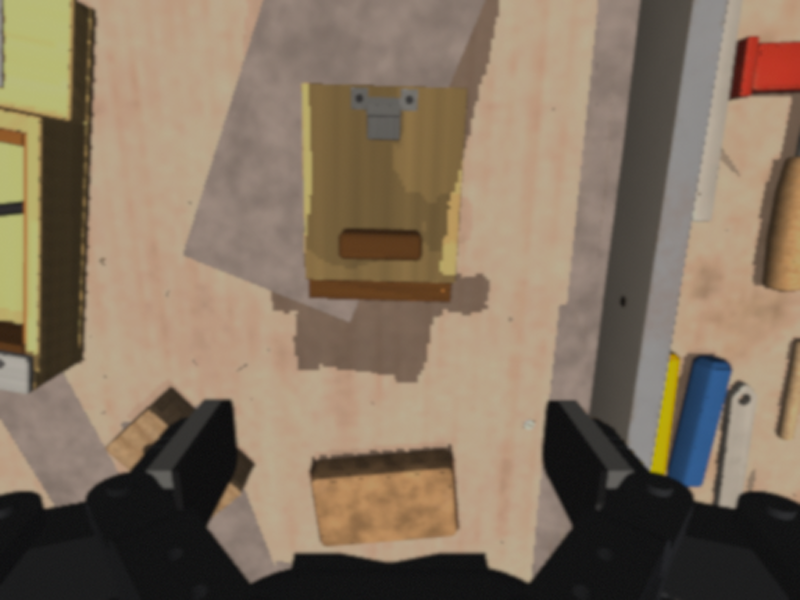

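```bash
cat >> h.py <<'E'
def ray(cam,u,v,z,P=None):   # u,v in 800x600 pixels
    P=P or camera_params(cam); A=np.array(P['attitude']); A=A if A.shape==(3,3) else R.from_quat(A).as_matrix()
    d=A@np.linalg.inv(np.array(P['camera_matrix']))@[u*.64,v*.64,1]; return np.round(P['eye']+d*(z-P['eye'][2])/d[2],4)
E
python3 - <<'E'
from h import *
for p in [(303,83,.008),(468,90,.008),(308,281,.008),(457,276,.008),(308,297,.005),(452,301,.005),(341,231,.038),(420,231,.038),(341,258,.038),(420,261,.038),(384,135,.0255)]: print(p,ray('wrist',*p))
# case frame fit
c={'lip':(91,0),'seat':(32,0),'piv':(-82,0),'case':(0,0),'tip':(-72,0)}
W=np.array([[.647,-.3559],[.6494,-.3548],[.5951,-.3421],[.4777,-.3247],[.4825,-.3262],[.5564,-.3382],[.56,-.339]])
C=np.array([91,91,32,-82,-82,0,0])/1e3
k=np.polyfit(C,W,1); yaw=np.arctan2(k[0][1],k[0][0]); print('scale',np.hypot(*k[0]),'yaw',np.degrees(yaw),'org',W.mean(0)-C.mean()*np.array([np.cos(yaw),np.sin(yaw)]))
E
```

```text
(303, 83, 0.008) [ 0.5034 -0.1364  0.008 ]
(468, 90, 0.008) [ 0.5067 -0.0372  0.008 ]
(308, 281, 0.008) [ 0.6249 -0.138   0.008 ]
(457, 276, 0.008) [ 0.6209 -0.0389  0.008 ]
(308, 297, 0.005) [ 0.6366 -0.1388  0.005 ]
(452, 301, 0.005) [ 0.6388 -0.0412  0.005 ]
(341, 231, 0.038) [ 0.588  -0.1126  0.038 ]
(420, 231, 0.038) [ 0.5877 -0.066   0.038 ]
(341, 258, 0.038) [ 0.604  -0.1129  0.038 ]
(420, 261, 0.038) [ 0.6056 -0.0656  0.038 ]
(384, 135, 0.0255) [ 0.5335 -0.0875  0.0255]
scale 0.9906782430191292 yaw -9.929841594470636 org [ 0.55983557 -0.33889684]
```

```bash
python3 -m creep '1 0.16 -0.036 0.3 0.009; 1 0.16 -0.036 0.6 0.009; 1 0.16 -0.036 0.8 0.009;1 0.16 -0.036 0.8 0.009'; python3 -m creep '1 0 0 0.2 0; 1 0 0 0.35 0; 1 0 0 0.47 0; 1 0 0 0.47 0; 0.3 0 0 0.47 0; 0.3 0 0 0.47 0; 0.3 0 0 0.47 0; 0.3 0 0 0.47 0;0.3 0 0 0.47 0;0.3 0 0 0.47 0'
```

```text
clock: 4.53
eef_pos: [0.5948, -0.0908, 0.1009]
tool_rot: [0.012, 1.0, 0.0, -0.003]
ft_force: [-0.3, -0.2, 0.7]
grip_width: 0.0852
grasp_force: 0.0
clock: 5.78
eef_pos: [0.5988, -0.0914, 0.035]
tool_rot: [0.012, 1.0, 0.0, 0.002]
ft_force: [-0.4, 0.1, 5.2]
grip_width: 0.0489
grasp_force: 64.2
```

```bash
python3 -m creep '0.3 0 0 -0.1 0; 0.3 0 0 -0.35 0; 0.3 0 0 -0.7 0.02; 0.3 0 -0.2 -0.9 0.047; 0.3 0 -0.4 -1 0.047; 0.3 0 -0.5 -1 0.047; 0.3 0 -0.5 -1 0.047; 0.3 0 -0.5 -1 0.047';  python3 - <<'E'
from h import *
st(); save('wrist','w2.png'); import pickle; pickle.dump(camera_params('wrist'),open('w2.pkl','wb'))
for t in ['case','case_lip','case_seat','latch_pivot','lid','lid_handle','keeper_seat']: sp(t,'wrist')
camera('top')
for t in ['case','case_lip','case_seat','latch_pivot','lid','lid_handle']: sp(t,'top')
E
```

```text
clock: 6.78
eef_pos: [0.5945, -0.1654, 0.1812]
tool_rot: [0.086, 0.996, 0.001, -0.002]
ft_force: [-0.1, -0.4, -2.3]
grip_width: 0.0484
grasp_force: 63.2
t 6.78 tcp [ 0.5945 -0.1654  0.1812] x [-0.985  0.171  0.003] y [0.171 0.985 0.001] F [-0.1 -0.4 -2.3] w 0.0484 g 63.219319581985474
case wrist [ 0.5623 -0.3356  0.0007] 0.86
case_lip wrist [ 0.6443 -0.3547  0.0518] 0.79
case_seat wrist [ 0.59   -0.3421  0.0379] 0.72
latch_pivot wrist [ 0.4762 -0.3202  0.044 ] 0.64
lid wrist [ 0.5625 -0.161   0.1457] 0.89
lid_handle wrist [ 0.5921 -0.1662  0.184 ] 0.98
keeper_seat wrist [ 0.5159 -0.1528  0.1622] 0.81
case top [ 0.5547 -0.3396 -0.0016] 0.9
case_lip top [ 0.6468 -0.356   0.0532] 0.63
case_seat top [ 0.5951 -0.3449  0.0393] 0.85
latch_pivot top [ 0.4746 -0.3277  0.0447] 0.58
lid_handle top [ 0.6475 -0.3564  0.0529] 0.7
```

View pics/w2.png

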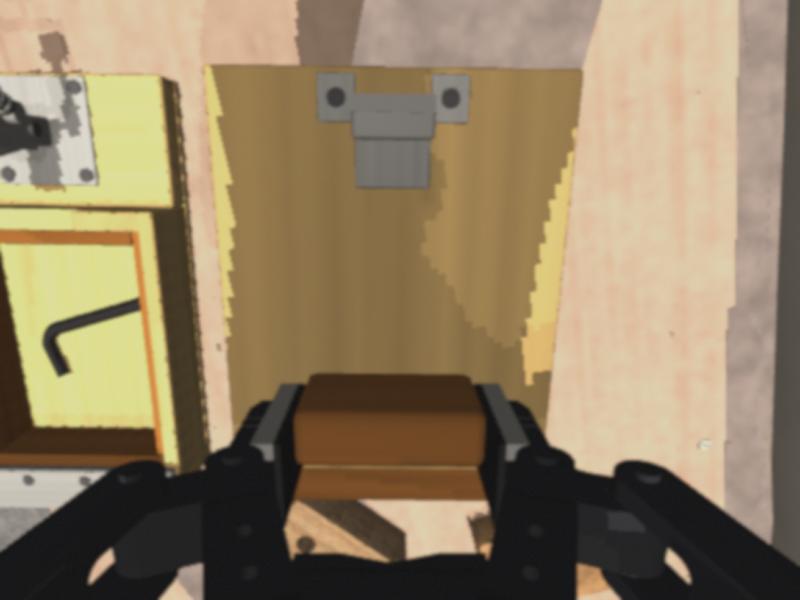

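```bash
python3 - <<'E'
from h import *; import pickle
P=pickle.load(open('w2.pkl','rb'))
yaw=np.radians(-9.93); O=np.array([.5598,-.3389]); M=np.array([[np.cos(yaw),-np.sin(yaw)],[np.sin(yaw),np.cos(yaw)]])
for n,p in {'lidFL':(205,66,.1542),'lidFR':(582,69,.1542),'keepoverh':(372,138,.1717),'keepov2':(433,138,.1717),'hand front top L':(310,375,.184),'hand fr R':(472,375,.184),'hand rear L':(297,462,.184),'hand rear R':(487,462,.184),
 'caseFL outer z50':(155,212,.05),'rear on outer L z50':(177,465,.05),'wallinner':(134,233,.05),'wall inner rear':(160,455,.05),'deck FL z24':(163,76,.024),'deck RL z24':(172,206,.024),'lip front left':(150,468,.059),'frontwall outer far':(0,208,.05),'deck front far':(30,74,.024)}.items():
    q=ray('w',*p,P=P)[:2]; print(n,q,'case',np.round((M.T@(q-O))*1e3,1),'tool',np.round(M.T@(q-[.5945,-.1654])*1e3,1))
E
```

```text
lidFL [ 0.4923 -0.196 ] case [-91.1 129.1] tool [-95.4 -47.8]
lidFR [ 0.5098 -0.0985] case [-90.7 228.2] tool [-95.   51.3]
keepoverh [ 0.5183 -0.1557] case [-72.5 173.3] tool [-76.7  -3.6]
keepov2 [ 0.5208 -0.1412] case [-72.5 188. ] tool [-76.8  11.1]
hand front top L [ 0.571  -0.1804] case [-16.3 158.1] tool [-20.6 -18.8]
hand fr R [ 0.5778 -0.141 ] case [-16.4 198. ] tool [-20.7  21.2]
hand rear L [ 0.5942 -0.1889] case [  8.  153.7] tool [  3.8 -23.2]
hand rear R [ 0.6026 -0.1402] case [  7.9 203.1] tool [ 3.6 26.2]
caseFL outer z50 [ 0.527 -0.267] case [-44.7  65.2] tool [ -49.  -111.7]
rear on outer L z50 [ 0.6621 -0.2952] case [93.2 60.7] tool [  89.  -116.2]
wallinner [ 0.535 -0.28 ] case [-34.6  53.7] tool [ -38.8 -123.1]
wall inner rear [ 0.6544 -0.3027] case [86.9 52. ] tool [  82.7 -124.9]
deck FL z24 [ 0.464  -0.2555] case [-108.7   65.6] tool [-113.  -111.3]
deck RL z24 [ 0.5257 -0.269 ] case [-45.6  63. ] tool [ -49.9 -113.9]
lip front left [ 0.6565 -0.3049] case [89.4 50.2] tool [  85.1 -126.7]
frontwall outer far [ 0.5126 -0.3396] case [-46.4  -8.8] tool [ -50.6 -185.7]
deck front far [ 0.452 -0.32 ] case [-109.4    0. ] tool [-113.7 -176.9]
```

```bash
python3 -m creep '0.3 -0.1 -0.1 0 0.004; 0.3 -0.28 -0.3 0.1 0.004; 0.3 -0.28 -0.5 0.25 0.004; 0.3 -0.28 -0.65 0.3 0.004; 0.3 -0.28 -0.75 0.3 0.004; 0.3 -0.28 -0.8 0.3 0.004'; python3 -m creep '0.3 0 -0.04 0 0; 0.3 0 -0.08 0 0;0.3 0 -0.12 0 0;0.3 0 -0.12 0 0'; python3 - <<'E'
from h import *
a=camera('top');b=camera('side');cv2.imwrite('pics/s3.png',cv2.resize(np.hstack([a[100:320,240:420],b[60:280,130:390]]),None,fx=1.8,fy=1.8)[...,::-1]); st()
E
```

```text
clock: 8.28
eef_pos: [0.6164, -0.2929, 0.139]
tool_rot: [0.093, 0.996, -0.0, 0.001]
ft_force: [1.0, -0.2, -2.6]
grip_width: 0.0493
grasp_force: 63.1
clock: 8.78
eef_pos: [0.6129, -0.3099, 0.1379]
tool_rot: [0.092, 0.996, -0.0, 0.0]
ft_force: [0.2, 0.4, -3.5]
grip_width: 0.0485
grasp_force: 63.1
t 8.88 tcp [ 0.6129 -0.3094  0.1378] x [-0.983  0.184  0.   ] y [0.184 0.983 0.   ] F [ 0.   0.3 -3.3] w 0.0489 g 63.08927536010742
```

View pics/s3.png

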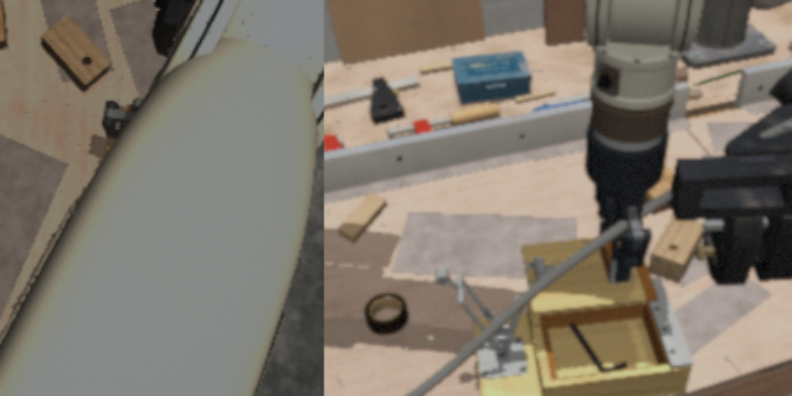

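```bash
python3 -m creep '0.3 0 -0.04 0 0; 0.3 0 -0.08 0 0;0.3 0 -0.12 0 0;0.3 0 -0.12 0 0'; python3 -m creep '0.3 0 -0.04 0 0; 0.3 0 -0.08 0 0;0.3 0 -0.12 0 0;0.3 0 -0.146 0 0;0.3 0 -0.146 0 0'; python3 - <<'E'
from h import *
save('side','s4.png',(150,60,420,260)); st()
E
```

```text
clock: 9.38
eef_pos: [0.6094, -0.3281, 0.1377]
tool_rot: [0.093, 0.996, -0.0, 0.0]
ft_force: [-0.4, -0.0, -3.3]
grip_width: 0.0488
grasp_force: 63.1
clock: 10.0
eef_pos: [0.6054, -0.3493, 0.1377]
tool_rot: [0.093, 0.996, 0.0, -0.0]
ft_force: [0.3, -0.3, -3.4]
grip_width: 0.0491
grasp_force: 63.1
t 10.05 tcp [ 0.6055 -0.349   0.1377] x [-0.983  0.184  0.   ] y [0.184 0.983 0.   ] F [-0.4  0.3 -3.5] w 0.049 g 63.09450387954712
```

View pics/s4.png

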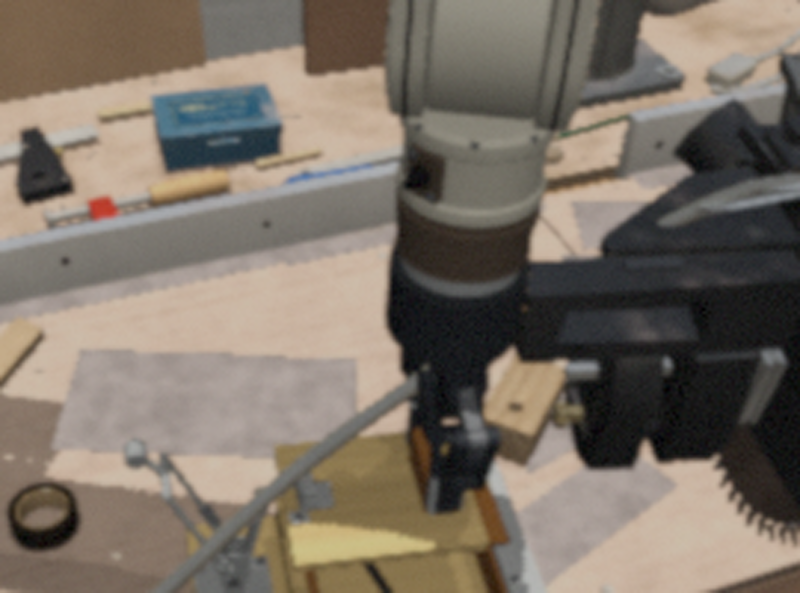

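```bash
python3 -m creep '0.3 0 0 0.1 0; 0.3 0 0 0.2 0;0.3 0 0 0.28 0;0.3 0 0 0.31 0; 0.3 0 0 0.34 0;0.3 0 0 0.34 0'; python3 - <<'E'
from h import *
camera('side');camera('wrist')
for c in('side','wrist'):
  for t in['lid','lid_handle','keeper_seat','case_lip','latch_pivot','case_seat','case']: sp(t,c)
st()
E
```

```text
clock: 10.8
eef_pos: [0.6056, -0.3488, 0.0867]
tool_rot: [0.092, 0.996, 0.0, -0.0]
ft_force: [-0.0, 0.0, -2.9]
grip_width: 0.0486
grasp_force: 63.1
lid side [ 0.58   -0.3412  0.0523] 0.84
lid_handle side [ 0.6035 -0.3454  0.0885] 0.64
keeper_seat side [ 0.5281 -0.3308  0.0673] 0.94
case_lip side [ 0.6502 -0.3545  0.0577] 0.56
latch_pivot side [ 0.4825 -0.3215  0.0453] 0.91
case_seat side [ 0.4971 -0.33    0.1164] 0.63
case side [ 0.5614 -0.3398  0.0039] 0.76
lid wrist [ 0.5717 -0.3391  0.0498] 0.69
lid_handle wrist [ 0.6055 -0.3495  0.0948] 0.81
keeper_seat wrist [ 0.5271 -0.331   0.0664] 0.96
case_lip wrist [ 0.6485 -0.3554  0.0502] 0.91
t 11.6 tcp [ 0.6055 -0.3488  0.0868] x [-0.983  0.184  0.   ] y [0.184 0.983 0.   ] F [-0.3  0.4 -3.7] w 0.049 g 63.13884258270264
```

```bash
python3 -m creep '0.3 0 0 0.01 0; 0.8 0 0 0.01 0; 0.8 0 0 0.01 0; 0.8 0 0 0.03 0; 0.8 0 0 0.045 0;0.3 0 0 0.045 0;0.3 0 0 0.045 0;0.3 0 0 0.045 0;0.3 0 0 0.045 0'; python3 - <<'E'
from h import *
save('side','s5.png',(200,180,360,300)); camera('wrist')
for c in('side','wrist'):
  for t in['lid','lid_handle','keeper_seat']: sp(t,c)
st()
E
```

```text
clock: 12.72
eef_pos: [0.6056, -0.3489, 0.0801]
tool_rot: [0.092, 0.996, -0.0, 0.0]
ft_force: [0.1, -0.2, 0.5]
grip_width: 0.0487
grasp_force: 62.2
lid side [ 0.5781 -0.3411  0.0432] 0.63
lid_handle side [ 0.6044 -0.3464  0.0816] 0.94
keeper_seat side [ 0.5281 -0.3294  0.0637] 0.88
lid wrist [ 0.5745 -0.3409  0.0464] 0.75
lid_handle wrist [ 0.6066 -0.348   0.0828] 0.83
keeper_seat wrist [ 0.5335 -0.3319  0.0628] 0.76
t 13.12 tcp [ 0.6055 -0.3489  0.0801] x [-0.983  0.184  0.   ] y [ 0.184  0.983 -0.   ] F [0.2 0.2 0.1] w 0.0485 g 62.18645453453064
```

View pics/s5.png

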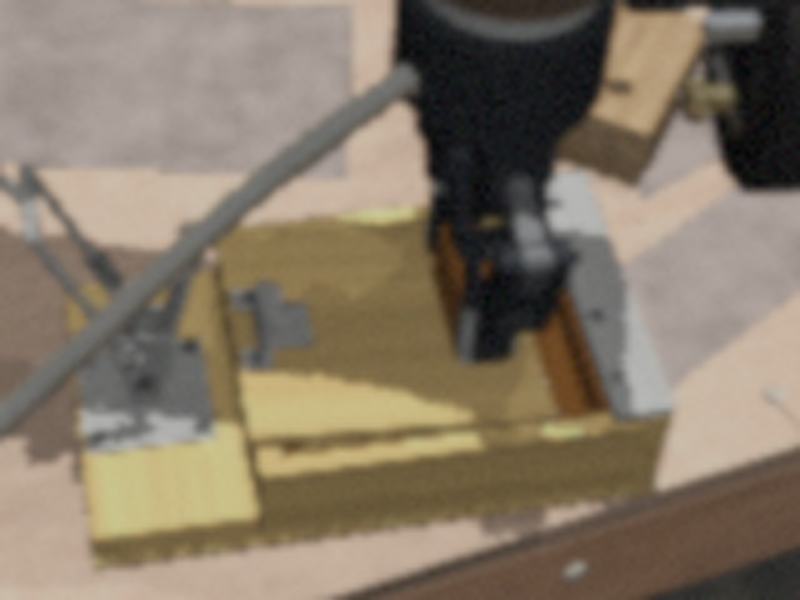

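```bash
python3 -m creep '0.3 -0.02 0 0 0; 0.3 -0.04 0 0 0;0.3 -0.06 0 0 0;0.3 -0.08 0 0 0;0.3 -0.095 0 0 0;0.3 -0.105 0 0 0;0.3 -0.105 0 0 0'; python3 - <<'E'
from h import *
camera('side');camera('wrist')
for c in('side','wrist'):
  for t in['lid','lid_handle','keeper_seat','case_lip']: sp(t,c)
st()
E
```

```text
clock: 14.0
eef_pos: [0.6209, -0.3519, 0.0801]
tool_rot: [0.092, 0.996, 0.0, 0.0]
ft_force: [-0.3, 0.3, 0.1]
grip_width: 0.0485
grasp_force: 62.3
lid side [ 0.5959 -0.3451  0.045 ] 0.93
lid_handle side [ 0.6202 -0.3479  0.0782] 0.84
keeper_seat side [ 0.5431 -0.3349  0.0627] 0.95
case_lip side [ 0.6502 -0.3559  0.0558] 0.87
lid wrist [ 0.5929 -0.3454  0.045 ] 0.63
lid_handle wrist [ 0.6202 -0.3522  0.0808] 0.73
keeper_seat wrist [ 0.5432 -0.3381  0.064 ] 0.66
case_lip wrist [ 0.6466 -0.3523  0.0484] 0.69
t 14.5 tcp [ 0.6212 -0.3519  0.08  ] x [-0.983  0.184 -0.   ] y [ 0.184  0.983 -0.   ] F [-1.2 -2.2 -0. ] w 0.049 g 62.509249448776245
```

```bash
python3 -m creep '0.3 0 0 0.01 0; 0.9 0 0 0.01 0; 0.9 0 0 0.01 0; 0.9 0 0 -0.1 0; 0.9 0 0 -0.4 0;0.9 0 0 -0.6 0;0.9 0 0 -0.6 0'; python3 - <<'E'
from h import *
save('wrist','w6.png'); camera('side')
for c in('side','wrist'):
  for t in['lid','lid_handle','keeper_seat','case_lip','latch_pivot','case_seat']: sp(t,c)
for t in ['lever_tip','bail_hinge','bail_bar','bail_knob']: sp(t,'side');
st()
E
```

```text
clock: 15.38
eef_pos: [0.6233, -0.3529, 0.1755]
tool_rot: [0.092, 0.996, -0.002, 0.004]
ft_force: [0.3, 0.0, -0.2]
grip_width: 0.0769
grasp_force: 0.0
lid side [ 0.595  -0.3462  0.038 ] 0.61
lid_handle side [ 0.6179 -0.351   0.075 ] 0.83
keeper_seat side [ 0.5408 -0.3313  0.0582] 0.89
case_lip side [ 0.6496 -0.3563  0.0562] 0.74
latch_pivot side [ 0.4808 -0.3231  0.0461] 0.93
lid wrist [ 0.5878 -0.345   0.0418] 0.87
keeper_seat wrist [ 0.5424 -0.3355  0.0538] 0.89
case_lip wrist [ 0.6465 -0.3548  0.0495] 0.82
lever_tip side [ 0.4959 -0.3299  0.116 ] 0.63
bail_hinge side [ 0.4684 -0.326   0.0669] 0.82
bail_bar side [ 0.4409 -0.3208  0.1449] 0.66
t 16.27 tcp [ 0.6211 -0.3518  0.1701] x [-0.983  0.184 -0.   ] y [ 0.184  0.983 -0.   ] F [ 0.3 -0.3  0.1] w 0.0763 g 0.0
```

View pics/w6.png

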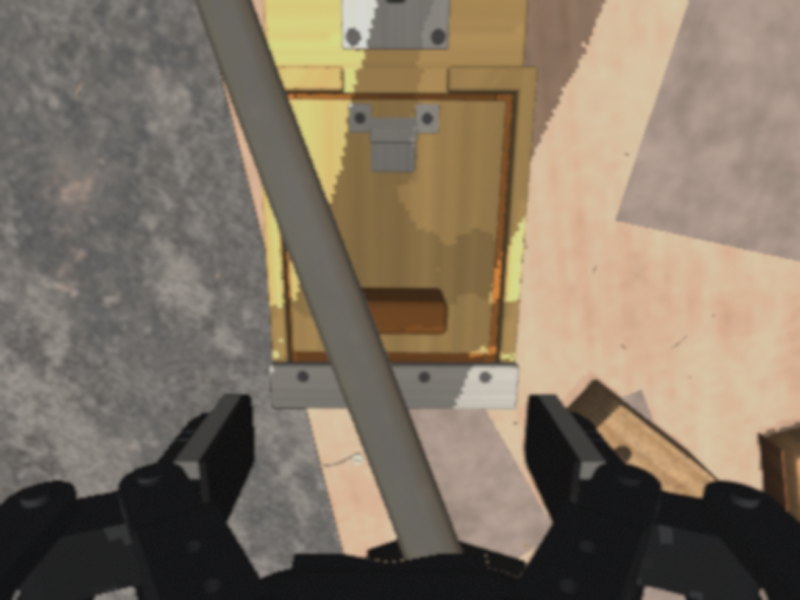

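```bash
python3 -m creep '0.5 0 0 -0.3 0;0.5 0.1 0 -0.5 0; 0.5 0.4 0 -0.5 0; 0.5 0.7 0 -0.5 0; 0.5 0.9 0 -0.5 0; 0.5 1 0 -0.5 0; 0.5 1 0 -0.5 0'; python3 - <<'E'
from h import *
st(); save('wrist','w7.png'); camera('side'); camera('top')
for c in('wrist','side','top'):
  for t in ['latch_pivot','lever_tip','bail_hinge','bail_bar','bail_knob']: sp(t,c)
import pickle; pickle.dump(camera_params('wrist'),open('w7.pkl','wb'))
E
```

```text
clock: 17.15
eef_pos: [0.4728, -0.3242, 0.2459]
tool_rot: [0.093, 0.996, -0.0, 0.0]
ft_force: [0.5, -0.7, 0.0]
grip_width: 0.0429
grasp_force: 0.0
t 17.15 tcp [ 0.4728 -0.3242  0.2459] x [-0.983  0.185 -0.001] y [ 0.185  0.983 -0.   ] F [ 0.5 -0.7  0. ] w 0.0429 g 0.0
latch_pivot wrist [ 0.4787 -0.3247  0.0435] 0.64
lever_tip wrist [ 0.5034 -0.3268  0.1125] 0.73
bail_hinge wrist [ 0.4772 -0.3235  0.0706] 0.64
bail_bar wrist [ 0.4437 -0.316   0.1438] 0.92
bail_knob wrist [ 0.4249 -0.312   0.1654] 0.98
latch_pivot side [ 0.4824 -0.3227  0.0487] 0.67
lever_tip side [ 0.4969 -0.3302  0.1146] 0.72
bail_hinge side [ 0.4977 -0.3267  0.1159] 0.75
bail_bar side [ 0.4425 -0.3173  0.1421] 0.53
bail_knob side [ 0.422  -0.3123  0.1688] 0.55
latch_pivot top [ 0.6483 -0.3552  0.0561] 0.71
lever_tip top [ 0.4974 -0.328   0.1137] 0.66
bail_hinge top [ 0.4733 -0.3244  0.071 ] 0.8
bail_bar top [ 0.4426 -0.3165  0.1483] 0.56
bail_knob top [ 0.5426 -0.3319  0.0556] 0.7
```

View pics/w7.png

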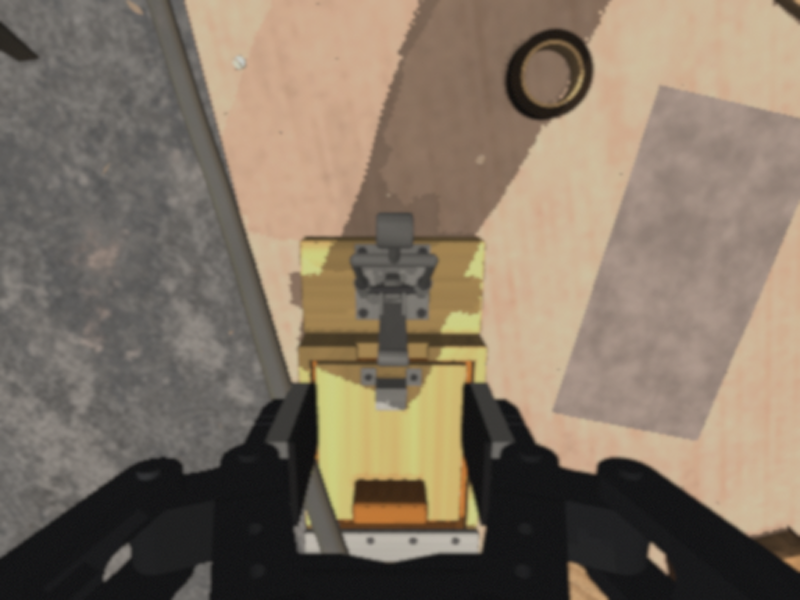

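```bash
python3 -m creep '0.5 0.2 0.01 0 0;0.5 0.338 0.01 0.1 0; 0.5 0.338 0.01 0.25 0; 0.5 0.338 0.01 0.4 0; 0.5 0.338 0.01 0.47 0; 0.5 0.338 0.01 0.47 0;0 0.338 0.01 0.47 0;0 0.338 0.01 0.47 0;0 0.338 0.01 0.47 0;0 0.338 0.01 0.47 0;0 0.338 0.01 0.47 0'; python3 - <<'E'
from h import *
st(); camera('side'); camera('wrist')
for c in('side','wrist'):
  for t in ['lever_tip','bail_hinge','bail_bar','bail_knob']: sp(t,c)
E
```

```text
clock: 19.42
eef_pos: [0.4241, -0.3136, 0.1754]
tool_rot: [0.092, 0.996, -0.0, 0.0]
ft_force: [-0.7, 1.6, 5.6]
grip_width: 0.0123
grasp_force: 58.8
t 19.43 tcp [ 0.4241 -0.3136  0.1754] x [-0.983  0.184 -0.001] y [ 0.184  0.983 -0.001] F [-0.7  1.6  5.6] w 0.0123 g 58.81580471992493
lever_tip side [ 0.4986 -0.3305  0.1172] 0.59
bail_hinge side [ 0.4709 -0.3239  0.0689] 0.81
bail_bar side [ 0.4414 -0.3139  0.1467] 0.56
bail_knob side [ 0.4238 -0.312   0.1701] 0.61
bail_hinge wrist [ 0.4704 -0.3204  0.0639] 0.32
bail_knob wrist [ 0.4252 -0.3152  0.1658] 0.68
```

```bash
python3 -m creep '0 -0.095 0 -0.039 0;0 -0.194 0 -0.065 0;0 -0.285 0 -0.077 0;0 -0.377 0 -0.076 0;0 -0.467 0 -0.065 0;0 -0.557 0 -0.041 0;0 -0.642 0 -0.007 0;0 -0.722 0 0.037 0;0 -0.796 0 0.091 0;0 -0.863 0 0.153 0;0 -0.922 0 0.224 0;0 -0.971 0 0.301 0'; python3 - <<'E'
from h import *
st(); camera('side'); camera('wrist')
for c in('side','wrist'):
  for t in ['lever_tip','bail_hinge','bail_bar','bail_knob','keeper_seat']: sp(t,c)
E
```

```text
clock: 21.42
eef_pos: [0.5691, -0.3408, 0.1307]
tool_rot: [0.092, 0.996, -0.001, 0.002]
ft_force: [1.4, 0.5, 5.0]
grip_width: 0.0121
grasp_force: 66.8
t 21.43 tcp [ 0.5691 -0.3408  0.1307] x [-0.983  0.183 -0.004] y [ 0.183  0.983 -0.001] F [1.4 0.5 5. ] w 0.0121 g 66.81662678718567
lever_tip side [ 0.5025 -0.3286  0.117 ] 0.93
bail_hinge side [ 0.4724 -0.321   0.0685] 0.55
bail_bar side [ 0.5477 -0.3381  0.1074] 0.53
bail_knob side [ 0.5624 -0.338   0.1282] 0.61
keeper_seat side [ 0.5433 -0.3356  0.0579] 0.84
lever_tip wrist [ 0.4982 -0.3272  0.1126] 0.86
bail_hinge wrist [ 0.4781 -0.3263  0.0683] 0.9
bail_bar wrist [ 0.5463 -0.3381  0.1086] 0.97
bail_knob wrist [ 0.5629 -0.3414  0.1231] 0.69
keeper_seat wrist [ 0.5447 -0.3368  0.0558] 0.98
```

```bash
python3 -m creep '0 -0.032 0 0.068 0;0 -0.058 0 0.135 0;0 -0.072 0 0.19 0;0 -0.083 0 0.243 0;0 -0.087 0 0.3 0;0 -0.087 0 0.35 0;0 -0.087 0 0.35 0;0.5 -0.087 0 0.35 0;0.5 -0.087 0 0.35 0;0.5 -0.087 0 0.35 0;0.5 -0.087 0 0.2 0;0.5 -0.087 0 -0.1 0'; python3 - <<'E'
from h import *
st(); save('side','s8.png',(180,160,360,295)); camera('wrist')
for c in('side','wrist'):
  for t in ['latch_pivot','lever_tip','bail_hinge','bail_bar','bail_knob','keeper_seat']: sp(t,c)
E
```

```text
clock: 23.52
eef_pos: [0.5786, -0.3416, 0.1423]
tool_rot: [0.092, 0.996, 0.001, -0.003]
ft_force: [0.4, -0.9, 0.2]
grip_width: 0.0426
grasp_force: 0.0
t 23.52 tcp [ 0.5786 -0.3416  0.1423] x [-0.983  0.184  0.005] y [0.184 0.983 0.002] F [ 0.4 -0.9  0.2] w 0.0426 g 0.0
latch_pivot side [ 0.4844 -0.3233  0.0458] 0.92
lever_tip side [ 0.4774 -0.325   0.1192] 0.74
bail_hinge side [ 0.462  -0.3198  0.0664] 0.58
bail_bar side [ 0.5494 -0.3376  0.0648] 0.53
bail_knob side [ 0.5718 -0.3418  0.0759] 0.73
keeper_seat side [ 0.5443 -0.3326  0.0578] 0.92
latch_pivot wrist [ 0.4754 -0.3228  0.0439] 0.89
lever_tip wrist [ 0.4769 -0.3211  0.1163] 0.87
bail_hinge wrist [ 0.5512 -0.3354  0.0664] 0.48
bail_bar wrist [ 0.5492 -0.3383  0.0652] 0.92
bail_knob wrist [ 0.5725 -0.3432  0.0717] 0.93
keeper_seat wrist [ 0.5423 -0.3361  0.0549] 0.72
```

View pics/s8.png

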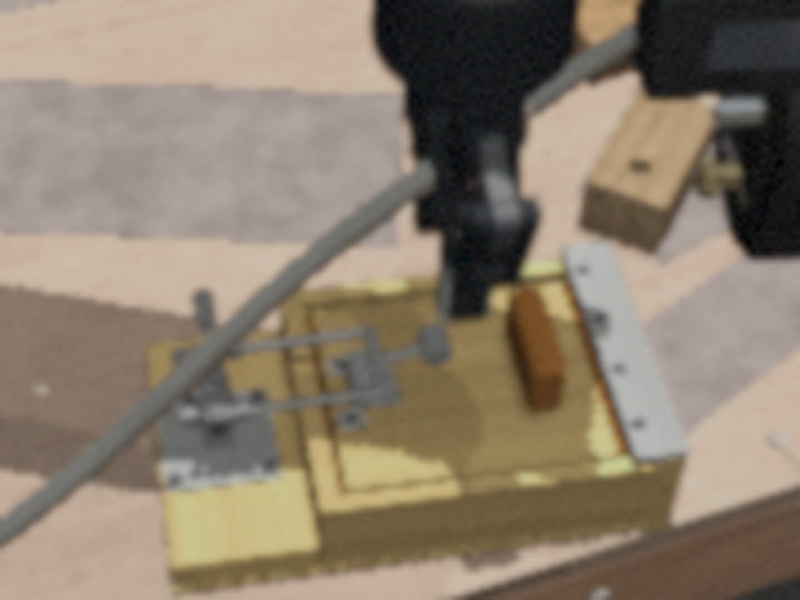

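```bash
python3 -m creep '0.5 0.041 0 0.15 0;0.5 0.041 0 0.3 0;0.5 0.041 0 0.415 0;0.5 0.041 0 0.415 0;0 0.041 0 0.415 0;0 0.041 0 0.415 0;0 0.041 0 0.415 0;0 0.041 0 0.415 0'; python3 -m creep '0 -0.03 0 -0.01 0;0 -0.06 0 -0.01 0;0 -0.06 0 0.02 0;0 -0.06 0 0.05 0;0 -0.06 0 0.05 0'; python3 - <<'E'
from h import *
st(); camera('side'); camera('wrist')
for c in('side','wrist'):
  for t in ['lever_tip','bail_hinge','bail_bar','bail_knob','keeper_seat']: sp(t,c)
E
```

```text
clock: 25.22
eef_pos: [0.5747, -0.3419, 0.0832]
tool_rot: [0.092, 0.996, -0.001, 0.001]
ft_force: [1.0, -0.5, 2.9]
grip_width: 0.0119
grasp_force: 58.6
clock: 25.85
eef_pos: [0.5831, -0.3431, 0.0745]
tool_rot: [0.092, 0.996, -0.0, 0.0]
ft_force: [1.0, -0.8, 3.4]
grip_width: 0.0128
grasp_force: 58.9
t 25.85 tcp [ 0.5831 -0.3431  0.0745] x [-0.983  0.184 -0.001] y [ 0.184  0.983 -0.   ] F [ 1.  -0.8  3.4] w 0.0128 g 58.86106610298157
lever_tip side [ 0.5004 -0.3306  0.1162] 0.71
bail_hinge side [ 0.4693 -0.3259  0.0692] 0.67
bail_bar side [ 0.5579 -0.3384  0.0578] 0.69
bail_knob side [ 0.5795 -0.344   0.066 ] 0.74
keeper_seat side [ 0.545  -0.3366  0.0563] 0.68
lever_tip wrist [ 0.5019 -0.3262  0.1131] 0.73
bail_bar wrist [ 0.5587 -0.3438  0.0594] 0.56
bail_knob wrist [ 0.5818 -0.3442  0.0634] 0.93
keeper_seat wrist [ 0.5421 -0.3355  0.0563] 0.64
```

```bash
python3 -m creep '0.5 -0.06 0 0.05 0' >/dev/null & wait; python3 - <<'E'
from h import *
st()
E
```

```text
t 26.57 tcp [ 0.5911 -0.3451  0.0695] x [-0.983  0.184  0.   ] y [ 0.184  0.983 -0.001] F [-11.3   2.2  30.9] w 0.0296 g 15.140912679489702
```

```bash
python3 -m creep '0.5 0.03 0 -0.05 0;0.5 0.03 0 -0.05 0;0.5 0.03 0 -0.05 0'; python3 - <<'E'
from h import *
st(); camera('side'); camera('wrist')
for c in('side','wrist'):
  for t in ['lever_tip','bail_bar','bail_knob','keeper_seat','lid','lid_handle','case_lip']: sp(t,c)
E
```

```text
clock: 26.95
eef_pos: [0.5869, -0.3435, 0.0736]
tool_rot: [0.092, 0.996, 0.0, -0.001]
ft_force: [0.2, -0.7, 0.1]
grip_width: 0.0426
grasp_force: 0.0
t 26.95 tcp [ 0.5869 -0.3435  0.0736] x [-0.983  0.184  0.001] y [0.184 0.983 0.001] F [ 0.2 -0.7  0.1] w 0.0426 g 0.0
lever_tip side [ 0.4988 -0.3297  0.1169] 0.82
bail_bar side [ 0.5567 -0.3402  0.0514] 0.76
bail_knob side [ 0.5775 -0.344   0.0604] 0.62
keeper_seat side [ 0.5417 -0.3357  0.0563] 0.79
lid side [ 0.5986 -0.3438  0.0429] 0.97
lid_handle side [ 0.6187 -0.3469  0.0778] 0.86
case_lip side [ 0.6494 -0.3561  0.0559] 0.92
lever_tip wrist [ 0.5016 -0.3273  0.1117] 0.79
bail_bar wrist [ 0.5547 -0.3406  0.0559] 0.58
bail_knob wrist [ 0.5768 -0.3466  0.055 ] 0.78
keeper_seat wrist [ 0.5435 -0.337   0.0555] 0.64
lid wrist [ 0.5916 -0.3478  0.0405] 0.9
lid_handle wrist [ 0.6208 -0.3535  0.0829] 0.75
```

```bash
python3 -m creep '0.5 0 0 -0.15 0;0.5 0 0 -0.4 0;0 0.1 0 -0.58 0;0 0.3 0 -0.58 0;0 0.43 0 -0.58 0;0 0.43 0 -0.58 0;0 0.43 0 -0.5 0;0 0.43 0 -0.36 0;0 0.43 0 -0.36 0'; python3 - <<'E'
from h import *
st(); camera('side'); camera('wrist')
for c in('side','wrist'):
  for t in ['lever_tip','bail_bar','bail_knob']: sp(t,c)
E
```

```text
clock: 28.88
eef_pos: [0.5231, -0.3311, 0.1256]
tool_rot: [0.092, 0.996, 0.001, -0.002]
ft_force: [-0.3, -0.0, -0.7]
grip_width: 0.0002
grasp_force: 0.0
t 28.88 tcp [ 0.5231 -0.3311  0.1256] x [-0.983  0.183  0.005] y [0.183 0.983 0.002] F [-0.3 -0.  -0.7] w 0.0002 g 0.0
lever_tip side [ 0.4985 -0.329   0.1154] 0.95
bail_bar side [ 0.5556 -0.3424  0.0547] 0.52
bail_knob side [ 0.5779 -0.3431  0.062 ] 0.78
lever_tip wrist [ 0.5008 -0.3255  0.1134] 0.68
```

```bash
python3 -m creep '0 0.08 0 0 0;0 0.16 0 0 0;0 0.24 0 0 0;0 0.32 0 0 0;0 0.38 0 0 0;0 0.41 0 0 0;0 0.41 0 0 0'; python3 - <<'E'
from h import *
st(); camera('side'); camera('wrist')
for c in('side','wrist'):
  for t in ['lever_tip','bail_bar','bail_knob','keeper_seat']: sp(t,c)
E
```

```text
clock: 30.15
eef_pos: [0.463, -0.3207, 0.1287]
tool_rot: [0.092, 0.996, -0.0, -0.0]
ft_force: [-0.4, 0.4, 0.0]
grip_width: -0.0002
grasp_force: 0.0
t 30.15 tcp [ 0.463  -0.3207  0.1287] x [-0.983  0.184  0.   ] y [ 0.184  0.983 -0.   ] F [-0.4  0.4  0. ] w -0.0002 g 0.0
lever_tip side [ 0.4475 -0.3191  0.1127] 0.85
bail_bar side [ 0.5408 -0.3362  0.0533] 0.65
bail_knob side [ 0.4538 -0.3216  0.0637] 0.72
keeper_seat side [ 0.5414 -0.3334  0.0568] 0.96
lever_tip wrist [ 0.4499 -0.3171  0.1104] 0.68
bail_knob wrist [ 0.5679 -0.3434  0.0577] 0.5
keeper_seat wrist [ 0.5399 -0.3364  0.0541] 0.47
```

```bash
python3 -m creep '0 0 0 -0.1 0;0 0.127 0 -0.1 0;0 0.127 0 -0.08 0;0 0.16 0 -0.03 0;0 0.191 0 0.016 0;0 0.225 0 0.05 0;0 0.257 0 0.084 0;0 0.285 0 0.123 0;0 0.309 0 0.163 0;0 0.309 0 0.163 0'; python3 - <<'E'
from h import *
st(); camera('side')
for c in('side',):
  for t in ['lever_tip','bail_bar','bail_knob','keeper_seat','lid']: sp(t,c)
E
```

```text
clock: 31.9
eef_pos: [0.4177, -0.3119, 0.1032]
tool_rot: [0.092, 0.996, 0.001, -0.0]
ft_force: [0.4, 0.2, 0.7]
grip_width: 0.0003
grasp_force: 0.0
t 31.9 tcp [ 0.4177 -0.3119  0.1032] x [-0.983  0.184  0.001] y [0.184 0.983 0.001] F [0.4 0.2 0.7] w 0.0003 g 0.0
lever_tip side [ 0.4125 -0.3127  0.0784] 0.85
bail_bar side [ 0.7829 -0.086  -0.0021] 0.67
bail_knob side [ 0.5611 -0.3384  0.0659] 0.56
keeper_seat side [ 0.54   -0.3358  0.0538] 0.87
lid side [ 0.5914 -0.3428  0.0369] 0.79
```

```bash
python3 -m creep '0 0.02 0 0.045 0;0 0.035 0 0.09 0;0 0.045 0 0.135 0;0 0.05 0 0.18 0;0 0.05 0 0.195 0;0 0.05 0 0.195 0'; python3 - <<'E'
from h import *
st(); camera('side')
for c in('side',):
  for t in ['lever_tip','bail_bar','bail_knob','keeper_seat','lid','latch_pivot']: sp(t,c)
E
```

```text
clock: 32.95
eef_pos: [0.4102, -0.3108, 0.0764]
tool_rot: [0.092, 0.996, -0.0, 0.0]
ft_force: [-4.5, 3.1, 12.9]
grip_width: -0.0001
grasp_force: 6.1
t 32.95 tcp [ 0.4102 -0.3108  0.0764] x [-0.983  0.184 -0.   ] y [ 0.184  0.983 -0.   ] F [-4.5  3.1 12.9] w -0.0001 g 6.102215275168419
lever_tip side [ 0.4042 -0.3112  0.0525] 0.96
bail_bar side [ 0.5385 -0.3356  0.0534] 0.66
bail_knob side [ 0.5604 -0.3397  0.0707] 0.55
keeper_seat side [ 0.5379 -0.332   0.0577] 0.84
lid side [ 0.5918 -0.3455  0.0404] 0.85
latch_pivot side [ 0.4809 -0.3233  0.0493] 0.59
```

```bash
python3 -m creep '0 0.01 0 0.012 0;0 0.01 0 0.012 0;0 0 0 -0.2 0;0 0 0 -0.6 0;0 0 0 -0.8 0;0 0 0 -0.8 0'; python3 - <<'E'
from h import *
st(); save('side','s9.png',(180,160,360,295)); camera('wrist')
for c in('side','wrist'):
  for t in ['lever_tip','bail_bar','bail_knob','keeper_seat','lid','latch_pivot']: sp(t,c)
E
```

```text
clock: 34.05
eef_pos: [0.4121, -0.3121, 0.1977]
tool_rot: [0.092, 0.996, -0.002, 0.003]
ft_force: [0.3, 1.6, -0.3]
grip_width: -0.0002
grasp_force: 0.0
t 34.05 tcp [ 0.4121 -0.3121  0.1977] x [-0.983  0.184 -0.006] y [ 0.184  0.983 -0.003] F [ 0.3  1.6 -0.3] w -0.0002 g 0.0
lever_tip side [ 0.4074 -0.31    0.0531] 0.9
bail_bar side [ 0.5383 -0.3336  0.0551] 0.56
bail_knob side [ 0.5601 -0.3393  0.0709] 0.62
keeper_seat side [ 0.5391 -0.3328  0.0564] 0.96
lid side [ 0.5933 -0.3423  0.0388] 0.95
latch_pivot side [ 0.4829 -0.3215  0.0482] 0.79
lever_tip wrist [ 0.4118 -0.3089  0.0498] 0.56
bail_bar wrist [ 0.5426 -0.3355  0.0548] 0.68
bail_knob wrist [ 0.5394 -0.3331  0.0543] 0.53
keeper_seat wrist [ 0.5399 -0.3342  0.0578] 0.54
lid wrist [ 0.5866 -0.3421  0.0409] 0.72
```

View pics/s9.png

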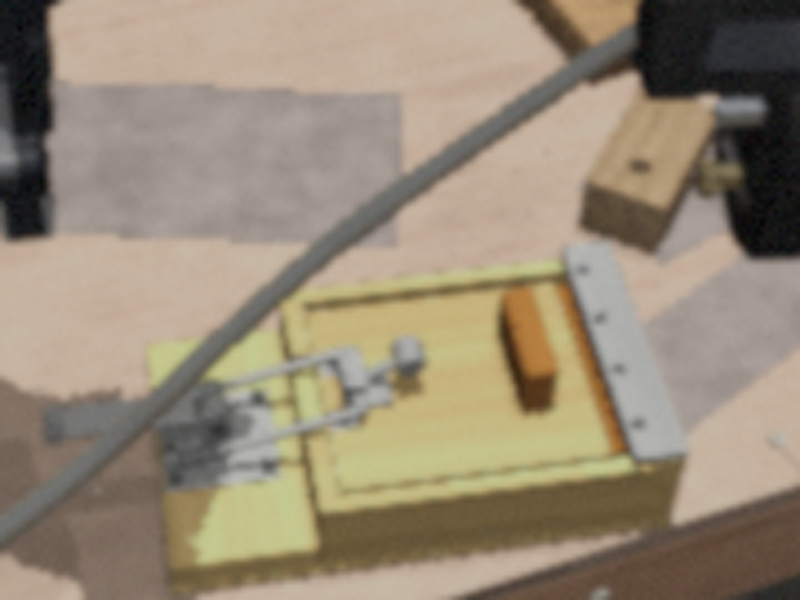

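```bash
python3 -c "
from workcell import ticket
print(ticket.job_done())"
```

```text
the job is handed in; nothing more can be done
None
```

I closed the case and handed the job in at about 34 s: the last picture shows the lid flat under the lip, the bail hooked on the keeper and the lever flat, with the arm clear, but the bail's pull on the lid couldn't be measured and the hand-in returned no verdict.

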